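# Find the honey pot whose lid is free and hold it open

## Robot

A 7-joint arm with a two-finger parallel gripper is mounted at the origin on the work surface. World frame = base frame: x ahead of the robot, y to its left, z up, the work surface at z = 0. Lengths are in m, angles in rad, forces in N, time in s.
With the tool pointing down it reaches from about 0.4 to 0.75 m from the base axis. Payload 19.5 kg.
Tool frame: the origin (TCP) lies on the mounting face of the last link; the fingertips stand 173 mm ahead of it and the grasp point (between the pads) lies 155 mm ahead of it; y points along the fingers, x is the direction in which the jaws open and shut, and the axes are right-handed (so a half turn about y gives the same grasp; the last joint's range is limited). The gripper opens to 85 mm and grips with 20 to 120 N. Pads are 22 mm wide; open, the fingers measure 114 mm over their backs; the gripper's body (76 mm by 85 mm) begins 54 mm behind the grasp point. The pads swing forward as they close: fully open they stand 13 mm farther back than shut.
Start: joints at [1.114, 0.707, -0.028, 1.485, 0.022, 0.951, -0.075], TCP at [0.232, -0.526, 0.405] pointing down, gripper open.
Joint ranges: [-2.71, 2.71], [-0.32, 2.16], [-1.57, 1.52], [0, 2.45], [-1.46, 4.6], [0, 2.02], [-2.83, 2.83]. Speed limits (rad/s): [1.89, 1.89, 2.57, 2.57, 3.01, 3.01, 3.01].

## Interface

Orientations are given as [roll, pitch, yaw] about the fixed x, y, z axes, in that order (R = Rz(yaw) Ry(pitch) Rx(roll)).
In Python, from rig import ctrl, viewer gives the robot as it stands.
- The arm moves only by the tool jog_arm, never from a script. Its argument "steps" is a list of rows, each a list of 4 numbers: the shift along the tool's x, y, z in mm, then the turn about the tool's y in degrees. In form: [[tx, ty, tz, yaw], ...]. A call has 1 to 5 rows; each row is the pose to reach, as a shift and turn from the pose commanded when the call began, along the tool's axes at that moment; what a row does not reach only later rows make up. A row lasts 1/12 s, in which the tool goes at most 41.7 mm and 7.16 degrees, less where a joint would pass 70% of its speed; a pose out of reach is approached as far as the arm can. A call with a gripper value outside its range is refused whole. "fingers" is the finger opening in mm, from 0 to 85.4, set as the call begins (left out, the last holds). The fingers move at their own pace and stop on an object; "newtons" is the grip in N (left out, the last holds). Time passes only in rows, so rows that repeat a pose let the fingers close. It gives the time, the measured TCP pose, the force and the opening at its end, in the units of the state.
- ctrl.observe(): the state, without advancing time (a new reading comes with each control period).
- viewer.snapshot(name): name is "scene" or "top" or "wrist"; returns a dict with "pixels" (400x640x3 uint8, red, green, blue), "camera_matrix" (3x3 intrinsics, pixels), "D" ([k1, k2, p1, p2, k3] as OpenCV has them; the pictures are not rectified), "extrinsics" (4x4, takes a point from camera to world coordinates). Camera axes: x right, y up, looking along -z (the intrinsics and any distortion apply to the point x, -y, -z); pixel columns grow to the right and rows downward; lengths in m; the calibration is good to about 2 mm. A picture is of the moment at which its call begins. There is no depth.
- ctrl.finish_job(): hands the job in, once; it reports no verdict.
The state is a dict: "clock": time; "joint_positions": joint angles; "qd": joint speeds; "effort": joint torques, N m; "eef_pos": TCP position; "tcp_rot": TCP orientation; "wrist_force": force on the tool from outside, world axes, zero at the start; "wrist_torque": the same for the moment, N m; "opening": opening from 0.0 (shut) to 1.0 (fully open).
Only numpy, scipy, OpenCV 4.12 (cv2) and the standard library are available. Lean on these libraries where they do the work, as an engineer would, in place of code of your own. Each camera call takes 0.05 s, during which the arm holds its last target.

## Task

Overnight, dried honey has stuck down the lids of two of these three honey pots: tap the knob of each lid from above, going from the robot's left to its right, and feel which one gives. Then take that lid by its knob, lift it well open (at least 45 degrees) and finish while holding it there, still, for me to refill the pot - it falls shut by itself, so do not let go. Leave the other two lids shut and do not knock over or push away the jars, tub, mug, spoon and cups around.

Things in the scene. Friction and masses are not known exactly. Their poses are not given: they have to be found in the camera images.
- caddy: fixed stainless caddy, 124 mm (its x) by 400 mm (its y); thin rails 58 mm high, end handles 86 mm high. Origin: centre of its underside, on the counter. It holds three pots side by side, centres at caddy x = 0, y = +125, 0 and -125 mm. Its +x points away from the robot and its +y to the robot's left (both within 0.25 rad): the left pot is the one at y = +125 mm.
- pot_a: cream enamel pot, 100 mm wide, fixed in the caddy. Origin: centre of its underside, 4 mm above the counter. Hinge pin of the lid: parallel to the pot's y, at x = -56 mm (robot's side), z = 110 mm in its frame. All pots, lids and knobs look alike; each may stand in any of the three places, turned up to 0.2 rad. Lid: steel disc, 106 mm across, top 120 mm above the counter.
- knob_a: black ball knob on pot_a's lid, 24 mm in diameter, on a 10 mm stem. Origin: centre of the ball. Lid shut: at x = 10, y = 0, z = 137.5 mm in the pot's frame; ball top 153.5 mm above the counter, ball underside 10 mm above the lid. It moves with the lid: from the hinge pin it is 66 mm out along the lid and 27.5 mm off it.
- lid_a (a joint): opening angle of pot_a's lid about its hinge, rad: 0 shut, growing as the far edge rises and tips back towards the robot. A free lid stops at 1.35 and falls shut from any angle when let go (lid and knob about 0.1 kg). The give of the seal does not show here, only in the knob's height.
- pot_b: cream enamel pot, 100 mm wide, fixed in the caddy. Origin: centre of its underside, 4 mm above the counter. Hinge pin of the lid: parallel to the pot's y, at x = -56 mm (robot's side), z = 110 mm in its frame. Two of the three pots (which two is to be found by tapping) have lid and seal set hard by dried honey: pressed they do not give, and they cannot be opened.
- knob_b: black ball knob on pot_b's lid, 24 mm in diameter, on a 10 mm stem. Origin: centre of the ball. Lid shut: at x = 10, y = 0, z = 137.5 mm in the pot's frame; ball top 153.5 mm above the counter, ball underside 10 mm above the lid. It moves with the lid: from the hinge pin it is 66 mm out along the lid and 27.5 mm off it.
- lid_b (a joint): opening angle of pot_b's lid about its hinge, rad: 0 shut, growing as the far edge rises and tips back towards the robot. A free lid stops at 1.35 and falls shut from any angle when let go (lid and knob about 0.1 kg). The give of the seal does not show here, only in the knob's height.
- pot_c: cream enamel pot, 100 mm wide, fixed in the caddy. Origin: centre of its underside, 4 mm above the counter. Hinge pin of the lid: parallel to the pot's y, at x = -56 mm (robot's side), z = 110 mm in its frame. On the one loose pot, wherever it stands, the knob pressed straight down sinks about 5.5 mm under 0.5 to 3 N, then meets the hard rim; it springs back when let go.
- knob_c: black ball knob on pot_c's lid, 24 mm in diameter, on a 10 mm stem. Origin: centre of the ball. Lid shut: at x = 10, y = 0, z = 137.5 mm in the pot's frame; ball top 153.5 mm above the counter, ball underside 10 mm above the lid. It moves with the lid: from the hinge pin it is 66 mm out along the lid and 27.5 mm off it.
- lid_c (a joint): opening angle of pot_c's lid about its hinge, rad: 0 shut, growing as the far edge rises and tips back towards the robot. A free lid stops at 1.35 and falls shut from any angle when let go (lid and knob about 0.1 kg). The give of the seal does not show here, only in the knob's height.
- jar_amber: bystander: sealed honey jar, amber glass with a green cap, 76 mm across, 115 mm tall. Origin: centre of its underside.
- jar_dark: bystander: sealed jar of dark honey with a white cap, 72 mm across, 100 mm tall. Origin: centre of its underside.
- tub: bystander: orange plastic honey tub with a white lid, 116 mm across, 85 mm tall. Origin: centre of its underside.
- mug: bystander: blue ceramic mug, 80 mm across, 85 mm tall, its handle to its own +y. Origin: centre of its underside.
- spoon: bystander: wooden spoon lying flat, 190 mm long, handle to its own -x. Origin: near its middle.
- cups: bystander: nested stack of white sampling cups, 66 mm across, 66 mm tall. Origin: centre of its underside.
Things that resemble listed ones, but are neither listed nor needed, are in the scene too. Leave any purple look-alike of the pot_c alone.

How it is judged:
On the way, in this order (a step that is already met when the one before it is completed fails the run):
1. the left lid's knob is tapped (over 1 N) (((y of knob_a in the frame of caddy between 0.07 and 0.19 m and contact force between the fingers and knob_a above 1 N) or (y of knob_b in the frame of caddy between 0.07 and 0.19 m and contact force between the fingers and knob_b above 1 N) or (y of knob_c in the frame of caddy between 0.07 and 0.19 m and contact force between the fingers and knob_c above 1 N))), for 0.02 s.
2. then the middle lid's knob is tapped (((y of knob_a in the frame of caddy between -0.06 and 0.06 m and contact force between the fingers and knob_a above 1 N) or (y of knob_b in the frame of caddy between -0.06 and 0.06 m and contact force between the fingers and knob_b above 1 N) or (y of knob_c in the frame of caddy between -0.06 and 0.06 m and contact force between the fingers and knob_c above 1 N))), for 0.02 s.
3. then the right lid's knob is tapped (((y of knob_a in the frame of caddy between -0.19 and -0.07 m and contact force between the fingers and knob_a above 1 N) or (y of knob_b in the frame of caddy between -0.19 and -0.07 m and contact force between the fingers and knob_b above 1 N) or (y of knob_c in the frame of caddy between -0.19 and -0.07 m and contact force between the fingers and knob_c above 1 N))), for 0.02 s.
4. the free lid is lifted well open by its knob (((value of joint lid_a above 0.785 rad and velocity of joint lid_a between -0.15 and 0.15 rad/s and contact force between the fingers and knob_a above 0.3 N and value of joint each of lid_b, lid_c below 0.05 rad) or (value of joint lid_b above 0.785 rad and velocity of joint lid_b between -0.15 and 0.15 rad/s and contact force between the fingers and knob_b above 0.3 N and value of joint each of lid_a, lid_c below 0.05 rad) or (value of joint lid_c above 0.785 rad and velocity of joint lid_c between -0.15 and 0.15 rad/s and contact force between the fingers and knob_c above 0.3 N and value of joint each of lid_a, lid_b below 0.05 rad))), for 0.2 s.
At the end, for the whole second after the job is handed in: One lid is open by at least 0.785 rad (45 degrees), still (slower than 0.15 rad/s), with the fingers holding its knob (over 0.3 N); the other two lids are shut (under 0.05 rad). The program finishes while holding (((value of joint lid_a above 0.785 rad and velocity of joint lid_a between -0.15 and 0.15 rad/s and contact force between the fingers and knob_a above 0.3 N and value of joint each of lid_b, lid_c below 0.05 rad) or (value of joint lid_b above 0.785 rad and velocity of joint lid_b between -0.15 and 0.15 rad/s and contact force between the fingers and knob_b above 0.3 N and value of joint each of lid_a, lid_c below 0.05 rad) or (value of joint lid_c above 0.785 rad and velocity of joint lid_c between -0.15 and 0.15 rad/s and contact force between the fingers and knob_c above 0.3 N and value of joint each of lid_a, lid_b below 0.05 rad))); the arm keeps its last pose, push and grip.
It fails at once if a jar, the tub, the mug, the spoon or the cups are pushed more than 40 mm (distance of any of jar_amber, jar_dark, tub, mug, spoon, cups from where it was at the start of the episode above 0.04 m).
It fails at once if a jar, the tub, the mug or the cups are tipped over (angle between any of jar_amber, jar_dark, tub, mug, cups's own z axis and vertical above 0.6 rad).
It also fails if it takes over 48 s, if anything falls off the work surface, if the arm or the gripper's body presses on something with over 40 N, if the wrist force passes 120 N, or if a joint passes its speed limit or range.

## Working session

There is one attempt and no reset: what is moved stays moved. The work goes in short steps, Python scripts to look and compute and a tool call to move; the robot and the scene stay as the last step left them, time stands still between calls to the robot, and variables do not carry over. Pictures are saved under pics/ and viewed, and the job is handed in when it is done.

Besides the shell and the picture viewer there is one more tool, called after "Emit:" as name(argument=value, ...), one argument or row to a line, values as JSON. jog_arm: Moves the arm, as the interface text tells. Its arguments: {"type":"object","properties":{"steps":{"type":"array","items":{"type":"array","items":{"type":"number"}}},"fingers":{"type":"number"},"newtons":{"type":"number"}},"required":["steps"]}

```bash
ls; mkdir -p pics; python3 - <<'E'
from rig import ctrl, viewer
import cv2
print(ctrl.observe())
for n in("scene","top","wrist"):
    s=viewer.snapshot(n); cv2.imwrite(f"pics/{n}0.png",s["pixels"][:,:,::-1]); print(n,s["camera_matrix"],s["D"],s["extrinsics"])
E
```

```text
pics
{'clock': 0.0, 'joint_positions': array([ 1.1142987 ,  0.70709665, -0.02761293,  1.48499087,  0.02197971,
        0.95092179, -0.07551604]), 'qd': array([-2.12049255e-05,  4.96892133e-05,  8.16427192e-04, -1.37171153e-03,
        6.50572386e-04,  1.20860141e-03,  1.52248966e-03]), 'effort': array([-2.73757651e-04, -8.83220315e+01,  1.23446871e+00, -2.36169004e+01,
        1.67961151e-02,  6.53619063e-03,  6.91200808e-05]), 'eef_pos': array([ 0.23170246, -0.52616753,  0.40423295]), 'tcp_rot': array([-1.57081934e+00,  1.11469080e-03, -1.15602968e+00]), 'wrist_force': array([ 0.20577581, -0.477057  ,  0.30829627]), 'wrist_torque': array([-0.00212662,  0.00408145,  0.05703242]), 'opening': 1.0002366332260395}
scene [[429.08345791   0.         315.58120453]
 [  0.         429.08345791 202.56645731]
 [  0.           0.           1.        ]] [-0.06067659  0.          0.          0.          0.        ] [[-0.16760824 -0.72982138  0.66277313  1.2241563 ]
 [ 0.98582962 -0.12877264  0.10750609  0.12910846]
 [ 0.0068868   0.6714003   0.74106289  0.92368523]
 [ 0.          0.          0.   
[... 181 characters left out ...]
        0.          0.        ] [[-1.31089196e-02  9.88907319e-01 -1.47954283e-01  2.80021214e-01]
 [-9.99913712e-01 -1.30905266e-02  1.09811559e-03  3.16550150e-03]
 [-8.50864939e-04  1.47955911e-01  9.88993592e-01  1.49400467e+00]
 [ 0.00000000e+00  0.00000000e+00  0.00000000e+00  1.00000000e+00]]
wrist [[311.44459976   0.         323.26448711]
 [  0.         311.44459976 206.68530809]
 [  0.           0.           1.        ]] [-0.01611474  0.          0.          0.          0.        ] [[ 0.40141867  0.87525142  0.26981106  0.30025513]
 [-0.91589327  0.38411933  0.11658409 -0.49599405]
 [-0.00159925 -0.29391716  0.95582956  0.3740136 ]
 [ 0.          0.          0.          1.        ]]
```

View pics/scene0.png

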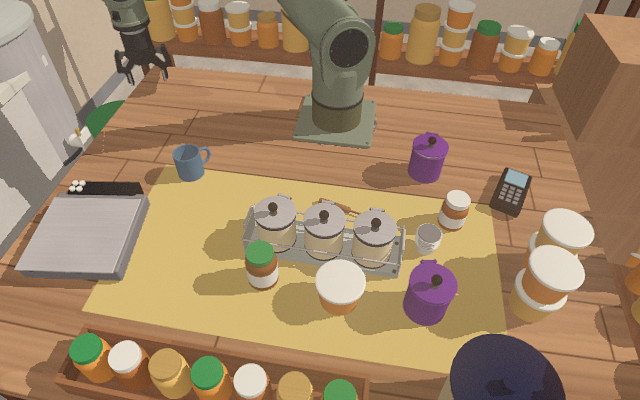

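View pics/top0.png

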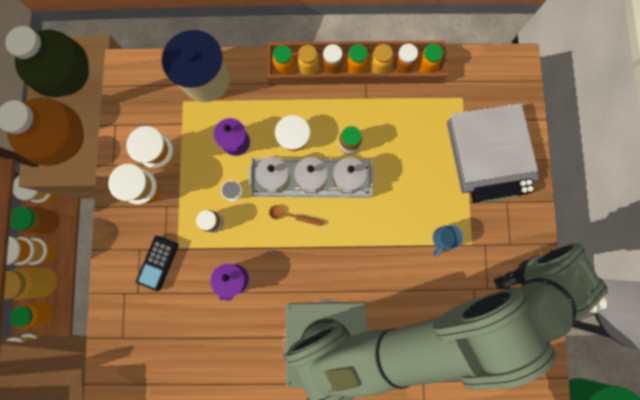

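View pics/wrist0.png

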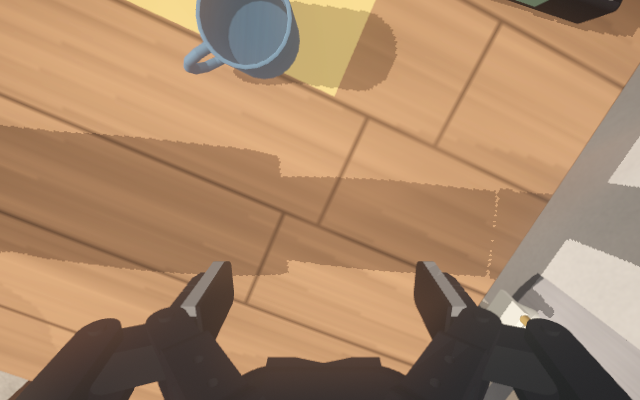

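The scene view shows three cream pots in the caddy, with knobs near (273,207), (324,215) and (376,223). The top view has the same knobs near (351,170), (311,170) and (271,170). Two purple look-alike pots are at top (231,136) and (229,280), and they stand outside the caddy. I'll enlarge a crop to confirm.

```bash
cat > h.py <<'E'
import numpy as np, cv2
from rig import ctrl, viewer
def snap(n,f=None):
    s=viewer.snapshot(n)
    if f: cv2.imwrite(f"pics/{f}.png",s["pixels"][:,:,::-1])
    return s
def ray(s,uv):
    K=np.array(s["camera_matrix"]);D=np.array(s["D"]);E=np.array(s["extrinsics"])
    p=cv2.undistortPoints(np.array([[uv]],float),K,D)[0,0]
    d=E[:3,:3]@np.array([p[0],-p[1],-1.]); return E[:3,3],d/np.linalg.norm(d)
def tri(rs):
    A=np.zeros((3,3));b=np.zeros(3)
    for o,d in rs:
        P=np.eye(3)-np.outer(d,d);A+=P;b+=P@o
    x=np.linalg.solve(A,b)
    return x,[np.linalg.norm((np.eye(3)-np.outer(d,d))@(x-o)) for o,d in rs]
def atz(s,uv,z):
    o,d=ray(s,uv);return o+d*(z-o[2])/d[2]
def proj(s,P):
    K=np.array(s["camera_matrix"]);D=np.array(s["D"]);E=np.array(s["extrinsics"])
    c=(np.asarray(P)-E[:3,3])@E[:3,:3]; c=c*[1,-1,-1]
    return cv2.projectPoints(c.reshape(-1,1,3),np.zeros(3),np.zeros(3),K,D)[0][:,0]
def crop(s,box,k,f):
    x0,y0,x1,y1=box
    cv2.imwrite(f"pics/{f}.png",cv2.resize(s["pixels"][y0:y1,x0:x1,::-1],None,fx=k,fy=k,interpolation=cv2.INTER_CUBIC))
E
python3 - <<'E'
from h import *
s=snap("scene");crop(s,(230,180,430,280),4,"c1")
t=snap("top");crop(t,(240,140,390,210),5,"c2")
E
```

```text
(no output)
```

View pics/c1.png

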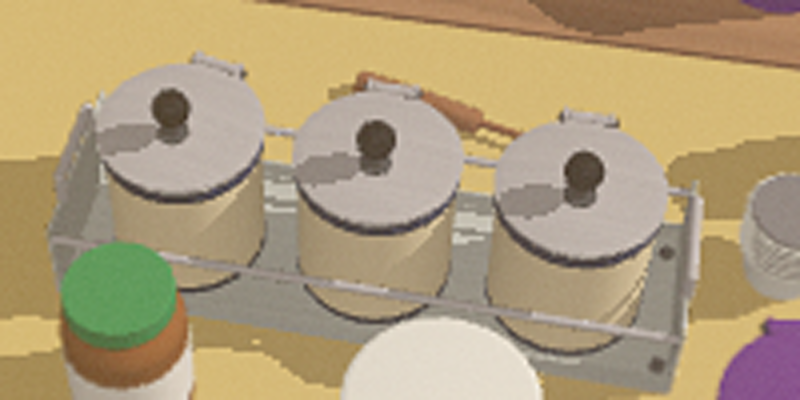

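View pics/c2.png

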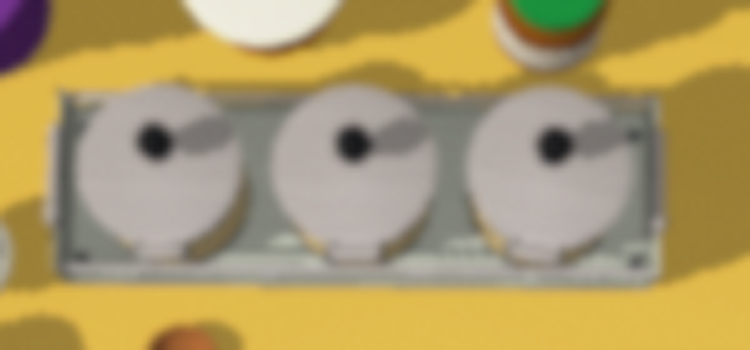

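Crop c1 shows the knobs, with the hinge brackets at scene (284,196), (328,202) and (377,209). The brackets are on the robot's side, all three pots are cream and in the caddy, and the purple ones are excluded. Next I'll triangulate the knobs and hinges.

```bash
python3 - <<'E'
from h import *
s=snap("scene");t=snap("top")
def cen(im,uv,r):
    g=im["pixels"].astype(float).max(axis=2); x0,y0=int(round(uv[0]))-r,int(round(uv[1]))-r
    w=np.clip(90-g[y0:y0+2*r+1,x0:x0+2*r+1],0,None); yy,xx=np.mgrid[y0:y0+2*r+1,x0:x0+2*r+1]
    return np.array([(w*xx).sum(),(w*yy).sum()])/w.sum()
K={'L':((375.7,222.6),(270.7,168.1),(376.9,209.3),(272,189.3)),'M':((323.7,214.4),(310.2,168.5),(327.9,201.6),(311,189.7)),'R':((272.4,206.3),(350.7,168.9),(284.1,196.1),(347.7,190.1))}
for k,(a,b,c,d) in K.items():
    a2=cen(s,a,5);b2=cen(t,b,4)
    P,e=tri([ray(s,a2),ray(t,b2)]);H,eh=tri([ray(s,c),ray(t,d)])
    v=P-H
    print(k,a2,b2,P.round(4),np.round(e,4),"hinge",H.round(4),np.round(eh,4),"yaw",np.arctan2(v[1],v[0]).round(3))
for n,c in(("nearL",(62,275)),("nearR",(655,280)),("farL",(65,95)),("farR",(655,95))):
    print(n,atz(t,(240+c[0]/5-.4,140+c[1]/5-.4),.02))
for n,uv,z in (("amber",(350,139),.115),("tub",(292,132),.085),("dark",(207,221),.1),("mug",(447,237),.085),("cups",(231,190),.066)): print(n,atz(t,uv,z).round(3))
E
```

```text
L [375.30342577 222.65089723] [270.70885029 167.96526055] [0.5605 0.166  0.1383] [0.0003 0.0003] hinge [0.4961 0.1661 0.1141] [0.0014 0.0014] yaw -0.002
M [323.46351085 215.08678501] [310.42310889 168.36076475] [0.5577 0.0408 0.1374] [0.0003 0.0003] hinge [0.4929 0.0413 0.1156] [0.0009 0.0009] yaw -0.008
R [272.29828326 207.36266094] [350.77247414 168.66348449] [ 0.5551 -0.0863  0.1376] [0.0002 0.0002] hinge [ 0.4903 -0.0745  0.112 ] [0.0019 0.0019] yaw -0.18
nearL [0.49355483 0.24374616 0.02      ]
nearR [ 0.48480163 -0.15908444  0.02      ]
farL [0.618714   0.24310454 0.02      ]
farR [ 0.6132435  -0.16286044  0.02      ]
amber [ 0.658 -0.087  0.115]
tub [0.692 0.103 0.085]
dark [0.399 0.374 0.1  ]
mug [ 0.338 -0.394  0.085]
cups [0.503 0.306 0.066]
```

The heights measured for the knobs (138 mm) agree with the 141.5 mm given, allowing for some stem bias. They are spaced 125 mm apart. From the robot's left, the knobs are at L (0.560, 0.166), M (0.558, 0.041) and R (0.555, -0.086). I'll move towards L with the fingers shut and the tool x along -y.

Emit:
jog_arm(
  steps=[
    [-26,0,30,5],
    [-52,0,60,10],
    [-78,0,90,15],
    [-104,0,120,20],
    [-130,0,150,23.8],
  ],
  fingers=0,
)

```text
clock: 0.77
eef_pos: [0.3169, -0.3451, 0.4048]
tcp_rot: [-1.571, -0.0, -1.577]
wrist_force: [1.3, -0.3, -0.2]
opening: 0.297
```

Emit:
jog_arm(
  steps=[
    [-36,0,17],
    [-72,0,34],
    [-108,0,51],
    [-144,0,68],
    [-180,0,85],
  ],
)

```text
validation failed for argument at $.st...
```

Emit:
jog_arm(
  steps=[
    [-36,0,17,0],
    [-72,0,34,0],
    [-108,0,51,0],
    [-144,0,68,0],
    [-180,0,85,0],
  ],
)

```text
clock: 1.18
eef_pos: [0.4021, -0.165, 0.4049]
tcp_rot: [-1.57, 0.0, -1.572]
wrist_force: [1.4, -0.3, -0.6]
opening: -0.0
```

Emit:
jog_arm(
  steps=[
    [-36,0,17,0],
    [-72,0,34,0],
    [-108,0,51,0],
    [-144,0,68,0],
    [-180,0,85,0],
  ],
)

```text
clock: 1.6
eef_pos: [0.4873, 0.0152, 0.4049]
tcp_rot: [-1.571, 0.0, -1.571]
wrist_force: [-0.0, -1.0, 1.1]
opening: 0.003
```

```bash
python3 - <<'E'
from h import *
print(ctrl.observe())
s=snap("wrist","w1")
for n,P in dict(L=(.5605,.166,.1415),M=(.5577,.0408,.1415),R=(.5551,-.0863,.1415)).items(): print(n,proj(s,P))
np.savez("w1.npz",**{k:np.array(v) for k,v in s.items()})
E
```

```text
{'clock': 1.6, 'joint_positions': array([-0.21884164,  0.58960742,  0.21214216,  1.79836993, -0.1689757 ,
        0.77092446, -1.49106667]), 'qd': array([-0.89092681,  0.28980585,  0.10058405, -0.67380569, -0.07765578,
        0.3954377 , -0.82723462]), 'effort': array([  8.70632708, -80.06404638,   3.1358099 , -14.62354839,
         0.15289826,  -1.28687348,   2.59533942]), 'eef_pos': array([0.48728663, 0.01522782, 0.40487071]), 'tcp_rot': array([-1.57051214e+00,  1.19670301e-04, -1.57109422e+00]), 'wrist_force': array([-0.04761054, -1.04046306,  1.10999831]), 'wrist_torque': array([-0.00767145,  0.04677616, -0.03088582]), 'opening': 0.0028563447301190614}
L [[115.12637937 114.67596409]]
M [[287.92366427 117.69048568]]
R [[463.45293834 121.31815747]]
```

View pics/w1.png

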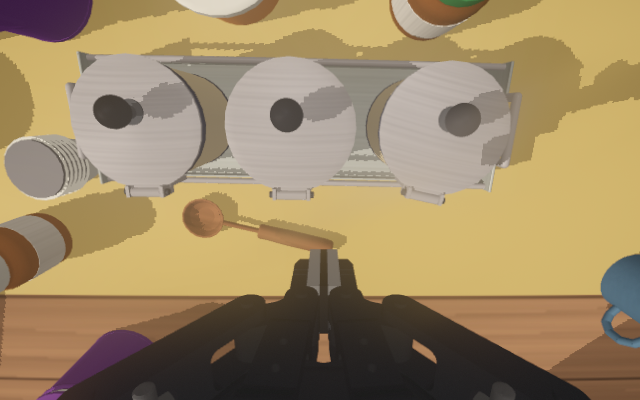

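Wrist view w1 shows the knobs at (113,111), (287,115) and (462,120), against my predictions of (115,115), (288,118) and (463,121). The hinge brackets are at (148,190), (292,194) and (426,196), and the right pot is visibly turned. I'll refine with all three views.

```bash
python3 - <<'E'
from h import *
w=dict(np.load("w1.npz"));crop(w,(60,40,540,210),1.66,"c3")
s=snap("scene");t=snap("top")
for k,a,b,c in (("L",(375.3,222.2),(270.7,168),(113,111)),("M",(323.5,214.6),(310.4,168.4),(286.5,114.5)),("R",(272.3,206.8),(350.8,168.7),(461.5,119.7))):
    P,e=tri([ray(s,a),ray(t,b),ray(w,c)]);print(k,P.round(4),np.round(e,4), atz(w,c,.1415).round(4))
for k,c in (("L",(148.5,190)),("M",(292,194)),("R",(426,196))): print("hinge",k,atz(w,c,.114).round(4))
E
```

```text
L [0.5615 0.1661 0.1414] [0.0007 0.0017 0.0018] [0.5631 0.1671 0.1415]
M [0.5585 0.0412 0.1396] [0.0006 0.0013 0.0016] [0.5599 0.0417 0.1415]
R [ 0.5553 -0.0861  0.1393] [0.0005 0.0007 0.001 ] [ 0.5562 -0.0847  0.1415]
hinge L [0.4975 0.1668 0.114 ]
hinge M [0.4936 0.0425 0.114 ]
hinge R [ 0.4916 -0.0737  0.114 ]
```

View pics/c3.png

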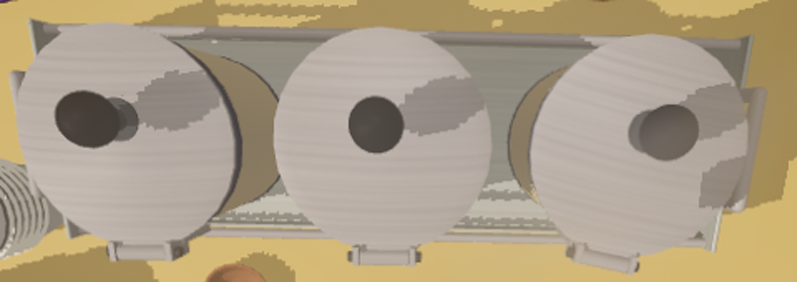

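Emit:
jog_arm(
  steps=[
    [-37,0,19,0],
    [-75,0,38,0],
    [-113,0,57,0],
    [-151,20,75,0],
    [-151,60,75,0],
  ],
)

```text
clock: 2.17
eef_pos: [0.5637, 0.1689, 0.3483]
tcp_rot: [-1.564, 0.005, -1.567]
wrist_force: [0.8, 1.1, -0.4]
opening: 0.002
```

Emit:
jog_arm(
  steps=[
    [0,0,0,0],
    [0,0,0,0],
  ],
)

```text
clock: 2.33
eef_pos: [0.5617, 0.1627, 0.3455]
tcp_rot: [-1.573, -0.002, -1.572]
wrist_force: [0.1, 0.2, 1.3]
opening: 0.004
```

```bash
python3 - <<'E'
from h import *
o=ctrl.observe();print(o["clock"],o["eef_pos"],o["wrist_force"])
s=snap("wrist","w2")
E
```

```text
2.3333 [0.5617415  0.16270007 0.3455403 ] [0.09924023 0.1787291  1.30519698]
```

View pics/w2.png

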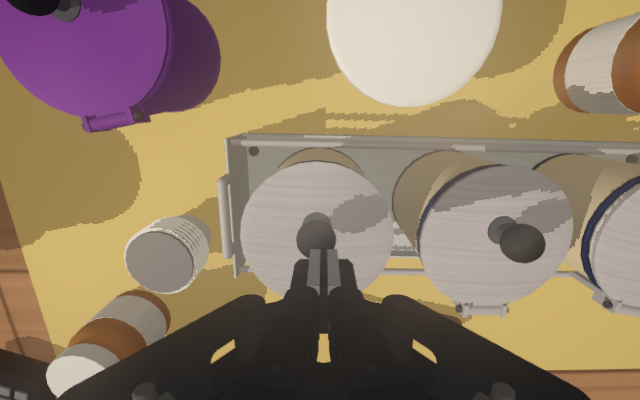

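View w2 shows the shut fingertips at (324,250) and the left knob at (317,238), so I'll shift about 4 mm to +y and then come down on it.

Emit:
jog_arm(
  steps=[
    [-4,6,0,0],
    [-4,12,0,0],
    [-4,15,0,0],
    [-4,16,0,0],
    [-4,17,0,0],
  ],
)

```text
clock: 2.8
eef_pos: [0.5619, 0.1676, 0.3293]
tcp_rot: [-1.571, 0.0, -1.572]
wrist_force: [-0.2, 0.1, 0.5]
opening: 0.002
```

Emit:
jog_arm(
  steps=[
    [0,1,0,0],
    [0,2,0,0],
  ],
)

```text
clock: 2.97
eef_pos: [0.5619, 0.1678, 0.3272]
tcp_rot: [-1.57, 0.0, -1.571]
wrist_force: [0.4, 0.5, -0.3]
opening: 0.0
```

Emit:
jog_arm(
  steps=[
    [0,1,0,0],
    [0,1,0,0],
  ],
)

```text
clock: 3.13
eef_pos: [0.562, 0.1678, 0.3263]
tcp_rot: [-1.57, 0.0, -1.571]
wrist_force: [-0.3, -0.9, 4.6]
opening: -0.003
```

Emit:
jog_arm(
  steps=[
    [0,1,0,0],
    [0,1,0,0],
  ],
)

```text
clock: 3.3
eef_pos: [0.5621, 0.1678, 0.3256]
tcp_rot: [-1.569, 0.0, -1.571]
wrist_force: [1.8, -1.2, 9.5]
opening: -0.001
```

Emit:
jog_arm(
  steps=[
    [0,1,0,0],
    [0,1,0,0],
    [0,1,0,0],
  ],
)

```text
clock: 3.55
eef_pos: [0.5623, 0.1679, 0.325]
tcp_rot: [-1.569, 0.001, -1.571]
wrist_force: [0.9, 0.3, 13.6]
opening: -0.002
```

The left knob is stuck: it took 13.6 N with under 2 mm of travel. Next is the middle one.

Emit:
jog_arm(
  steps=[
    [0,-22,0,0],
    [38,-24,-1,0],
    [78,-24,-2,0],
    [115,-24,-3,0],
    [126,-12,-3,0],
  ],
)

```text
clock: 3.97
eef_pos: [0.5587, 0.0363, 0.3379]
tcp_rot: [-1.568, -0.002, -1.577]
wrist_force: [0.5, -0.5, 0.6]
opening: 0.001
```

Emit:
jog_arm(
  steps=[
    [0,1,0,0],
    [0,1,0,0],
    [0,1,0,0],
  ],
)

```text
clock: 4.22
eef_pos: [0.5588, 0.0429, 0.3352]
tcp_rot: [-1.571, 0.001, -1.57]
wrist_force: [0.6, 1.7, 0.3]
opening: 0.002
```

```bash
python3 - <<'E'
from h import *
s=snap("wrist","w3")
E
```

```text
(no output)
```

View pics/w3.png

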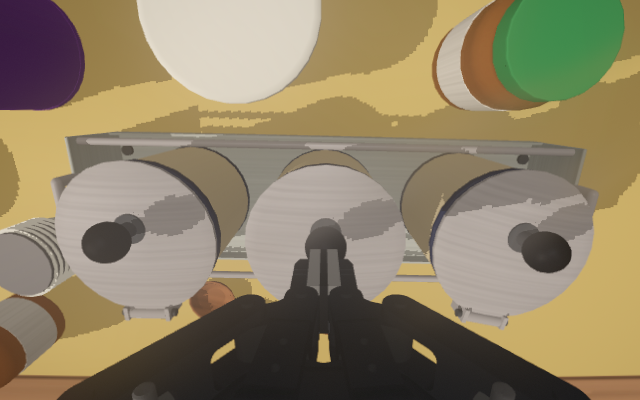

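Aligned: the middle knob at (325,243) is behind the fingertips at (324,250). Pressing.

Emit:
jog_arm(
  steps=[
    [0,4,0,0],
    [0,6,0,0],
    [0,7,0,0],
    [0,8,0,0],
  ],
)

```text
clock: 4.6
eef_pos: [0.5588, 0.0422, 0.3269]
tcp_rot: [-1.571, 0.0, -1.571]
wrist_force: [0.0, 0.8, 0.6]
opening: 0.001
```

Emit:
jog_arm(
  steps=[
    [0,1,0,0],
    [0,2,0,0],
    [0,2,0,0],
  ],
)

```text
clock: 4.85
eef_pos: [0.559, 0.042, 0.3255]
tcp_rot: [-1.569, 0.0, -1.571]
wrist_force: [-0.3, 0.7, 9.5]
opening: 0.001
```

Emit:
jog_arm(
  steps=[
    [0,1,0,0],
    [0,2,0,0],
    [0,2,0,0],
  ],
)

```text
clock: 5.1
eef_pos: [0.5593, 0.0419, 0.3241]
tcp_rot: [-1.568, 0.0, -1.571]
wrist_force: [1.0, 0.6, 19.0]
opening: 0.0
```

The middle knob is stuck too: 19 N with about 2.5 mm of compliance. Right one next.

Emit:
jog_arm(
  steps=[
    [0,-24,0,0],
    [38,-26,-1,0],
    [78,-26,-2,0],
    [115,-26,-3,0],
    [127,-14,-3,0],
  ],
)

```text
clock: 5.52
eef_pos: [0.5552, -0.0907, 0.3387]
tcp_rot: [-1.568, -0.003, -1.577]
wrist_force: [0.6, -0.6, -0.1]
opening: 0.002
```

Emit:
jog_arm(
  steps=[
    [0,1,0,0],
    [0,1,0,0],
    [0,1,0,0],
  ],
)

```text
clock: 5.77
eef_pos: [0.5558, -0.0842, 0.3362]
tcp_rot: [-1.571, 0.001, -1.57]
wrist_force: [0.2, 0.9, 0.3]
opening: 0.0
```

```bash
python3 - <<'E'
from h import *
s=snap("wrist","w4")
np.savez("w4.npz",**{k:np.array(v) for k,v in s.items()})
E
```

```text
(no output)
```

View pics/w4.png

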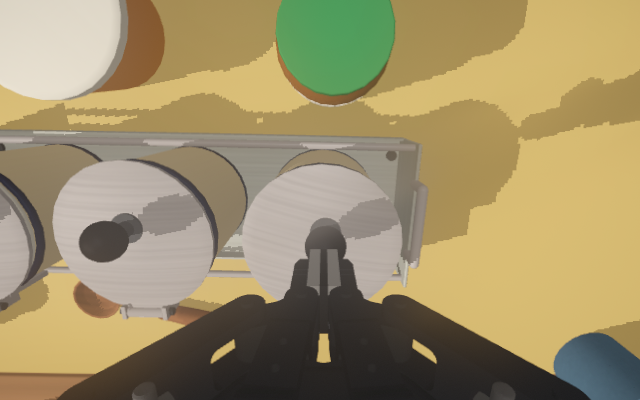

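The right knob at (325,243) is aligned with the fingertips. Pressing.

Emit:
jog_arm(
  steps=[
    [0,5,0,0],
    [0,7,0,0],
    [0,8,0,0],
    [0,9,0,0],
  ],
)

```text
clock: 6.15
eef_pos: [0.5557, -0.0848, 0.3269]
tcp_rot: [-1.571, 0.0, -1.571]
wrist_force: [0.9, 1.0, -0.1]
opening: 0.003
```

Emit:
jog_arm(
  steps=[
    [0,1,0,0],
    [0,2,0,0],
    [0,2,0,0],
  ],
)

```text
clock: 6.4
eef_pos: [0.5558, -0.0851, 0.3251]
tcp_rot: [-1.57, 0.0, -1.571]
wrist_force: [1.5, 0.1, 1.2]
opening: 0.003
```

Emit:
jog_arm(
  steps=[
    [0,1,0,0],
    [0,2,0,0],
    [0,2,0,0],
  ],
)

```text
clock: 6.65
eef_pos: [0.5558, -0.0851, 0.3231]
tcp_rot: [-1.57, -0.0, -1.571]
wrist_force: [3.0, -0.6, 2.9]
opening: -0.002
```

Emit:
jog_arm(
  steps=[
    [0,1,0,0],
    [0,2,0,0],
    [0,2,0,0],
  ],
)

```text
clock: 6.9
eef_pos: [0.5558, -0.0851, 0.321]
tcp_rot: [-1.571, 0.0, -1.571]
wrist_force: [2.8, -0.3, 4.0]
opening: -0.002
```

The right lid gives: it sank about 6 mm under roughly 3 to 4 N. I'll rise, open the fingers, turn to the pot's yaw (-0.18 rad, so +10.3°) and check the picture.

Emit:
jog_arm(
  steps=[
    [0,1,0,0],
    [0,-36,0,0],
    [0,-40,0,0],
  ],
)

```text
clock: 7.15
eef_pos: [0.5559, -0.0854, 0.3645]
tcp_rot: [-1.568, -0.0, -1.572]
wrist_force: [0.6, -0.5, 1.7]
opening: 0.001
```

Emit:
jog_arm(
  steps=[
    [0,0,0,6],
    [0,0,0,10.3],
    [0,0,0,10.3],
    [0,0,0,10.3],
  ],
  fingers=55,
  newtons=30,
)

```text
clock: 7.48
eef_pos: [0.5555, -0.0849, 0.3609]
tcp_rot: [-1.572, -0.0, -1.748]
wrist_force: [0.5, -0.1, 1.6]
opening: 0.563
```

```bash
python3 - <<'E'
from h import *
s=snap("wrist","w5");o=ctrl.observe();print(o["eef_pos"],o["tcp_rot"],o["opening"],o["wrist_force"])
for c in((.556,-.0855,.1415),(.4916,-.0737,.114)):print(proj(s,c))
np.savez("w5.npz",**{k:np.array(v) for k,v in s.items()})
E
```

```text
[ 0.55556073 -0.08500021  0.36086396] [-1.57165299e+00  3.08269820e-05 -1.74811983e+00] 0.6358488802628102 [-0.2334217  -0.06804948 -0.00091684]
[[324.18685199 230.11852356]]
[[323.88578834 294.03226688]]
```

View pics/w5.png

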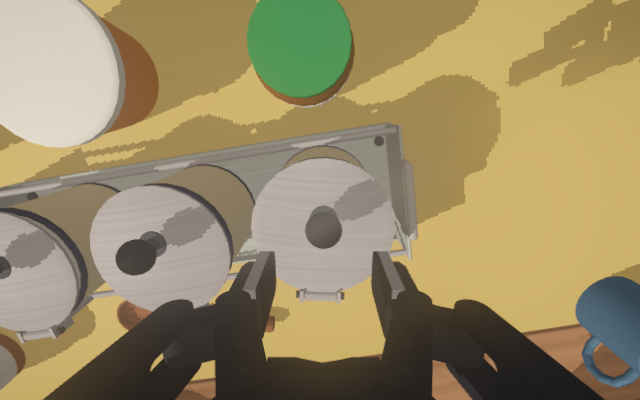

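View w5 has the ball at (323,230), centred between the pads, and the hinge bracket at about (320,295). I'll check the yaw in a crop.

```bash
python3 - <<'E'
from h import *
s=dict(np.load("w5.npz"));crop(s,(240,190,410,310),4.5,"c5")
E
```

```text
(no output)
```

View pics/c5.png

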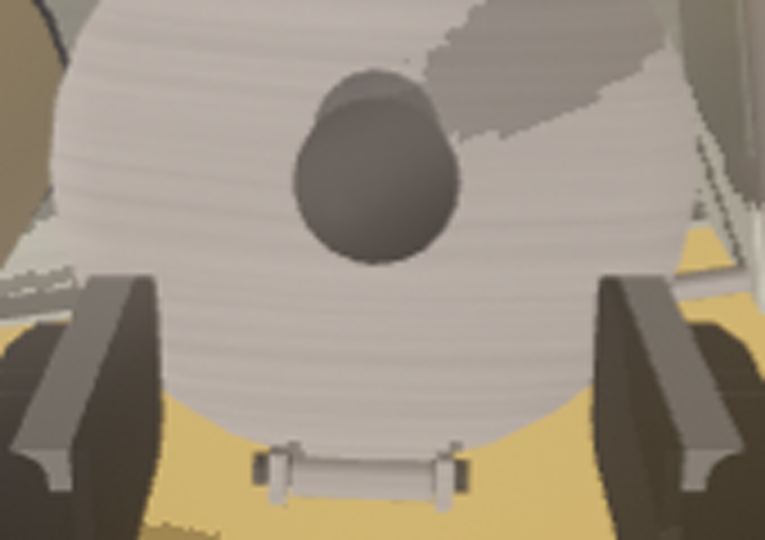

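The bracket slopes about 0.04 rad and its centre offset agrees, so the pot yaw is about -0.22. I'll turn 2.4° more and go down 60 mm to put the fingertips 13 mm below the ball centre.

Emit:
jog_arm(
  steps=[
    [0,15,0,2.4],
    [0,35,0,2.4],
    [0,52,0,2.4],
    [0,60,0,2.4],
    [0,60,0,2.4],
  ],
)

```text
clock: 7.95
eef_pos: [0.5554, -0.0851, 0.2997]
tcp_rot: [-1.574, -0.0, -1.792]
wrist_force: [-0.4, -0.2, 0.6]
opening: 0.645
```

Emit:
jog_arm(
  steps=[
    [0,0,0,0],
    [0,0,0,0],
    [0,0,0,0],
    [0,0,0,0],
    [0,0,0,0],
  ],
  fingers=0,
  newtons=30,
)

```text
clock: 8.37
eef_pos: [0.556, -0.0851, 0.3017]
tcp_rot: [-1.569, 0.0, -1.793]
wrist_force: [3.9, -0.6, 1.5]
opening: 0.257
```

Emit:
jog_arm(
  steps=[
    [0,0,0,0],
    [0,0,0,0],
    [0,0,0,0],
  ],
)

```text
clock: 8.62
eef_pos: [0.556, -0.0851, 0.3014]
tcp_rot: [-1.569, 0.0, -1.793]
wrist_force: [5.9, 0.5, 3.7]
opening: 0.255
```

```bash
python3 - <<'E'
from h import *
s=snap("wrist","w6");o=ctrl.observe();print(o["eef_pos"],o["tcp_rot"],o["opening"],o["wrist_force"],o["wrist_torque"])
E
```

```text
[ 0.55603677 -0.0851486   0.30135585] [-1.56935820e+00  2.01940250e-04 -1.79305473e+00] 0.25596030751347026 [ 5.64780772 -0.57236291  3.13036746] [-0.10038261 -1.13566697 -0.03220912]
```

View pics/w6.png

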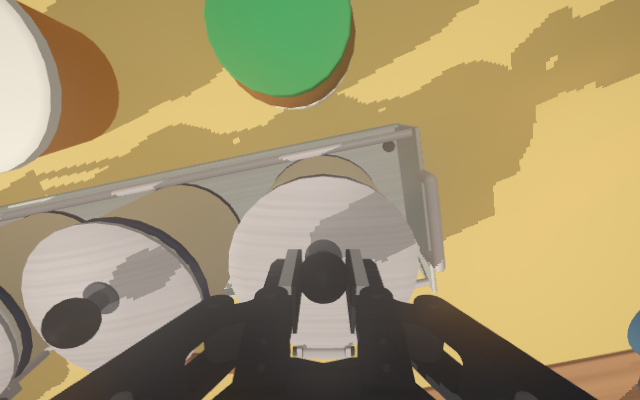

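Gripped: the opening is 22 mm on the ball, which sits between the pads at (323,278). Now I'll lift along the hinge arc, starting with 10°.

Emit:
jog_arm(
  steps=[
    [0,-3,-1.3,0],
    [0,-5.7,-2.7,0],
    [0,-8.5,-4.2,0],
    [0,-11,-5.8,0],
    [0,-11,-5.8,0],
  ],
)

```text
clock: 9.08
eef_pos: [0.55, -0.0838, 0.3124]
tcp_rot: [-1.57, 0.0, -1.793]
wrist_force: [4.0, -1.0, 0.7]
opening: 0.258
```

```bash
python3 - <<'E'
from h import *
s=snap("scene");crop(s,(230,170,430,270),4,"s7");o=ctrl.observe();print(o["eef_pos"],o["tcp_rot"],o["opening"],o["wrist_force"],o["wrist_torque"])
E
```

```text
[ 0.55012933 -0.08387923  0.31222257] [-1.57020165e+00  2.20981677e-05 -1.79299831e+00] 0.258149873006053 [ 5.22676885 -0.0299833  -0.07078886] [-0.25092696 -1.08585082  0.05786119]
```

View pics/s7.png

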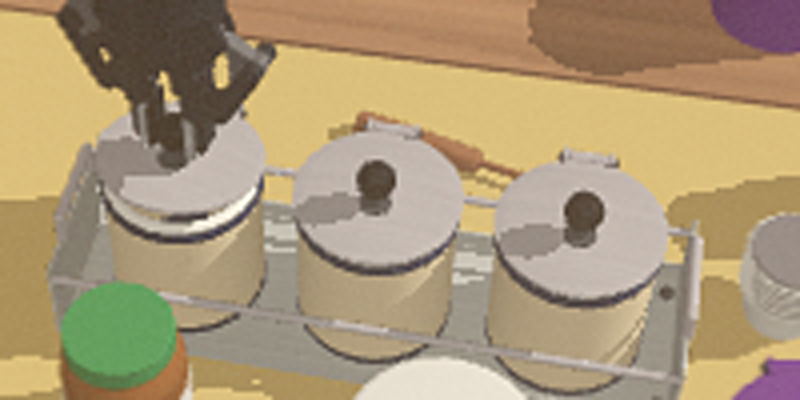

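The lid (left in crop s7) is opening, with its far edge lifted off the rim, and the forces are small. Continuing to 30°.

Emit:
jog_arm(
  steps=[
    [0,-4.1,-2.9,0],
    [0,-8,-6,0],
    [0,-11.7,-9.4,0],
    [0,-15.1,-12.9,0],
    [0,-18.3,-16.8,0],
  ],
)

```text
clock: 9.55
eef_pos: [0.5331, -0.08, 0.3305]
tcp_rot: [-1.572, 0.0, -1.793]
wrist_force: [-0.8, 0.5, -4.6]
opening: 0.256
```

```bash
python3 - <<'E'
from h import *
s=snap("scene");crop(s,(230,150,430,270),4,"s8");o=ctrl.observe();print(o["eef_pos"],o["tcp_rot"],o["opening"],o["wrist_force"],o["wrist_torque"])
E
```

```text
[ 0.53259327 -0.07987888  0.33100792] [-1.57189842e+00  1.83943473e-04 -1.79309255e+00] 0.25673471049514396 [-3.12529863  1.37311589 -5.6990715 ] [0.21837852 0.43579733 0.03300189]
```

View pics/s8.png

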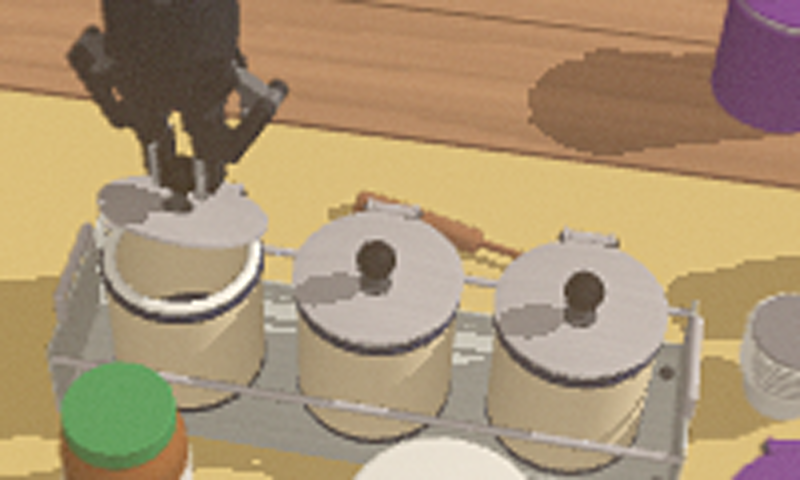

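Emit:
jog_arm(
  steps=[
    [0,-2.2,-4.2,0],
    [0,-4.5,-8.6,0],
    [0,-6.8,-13.2,0],
    [0,-8.8,-17.8,0],
    [0,-10.4,-22.4,0],
  ],
)

```text
clock: 10.02
eef_pos: [0.5114, -0.0751, 0.3411]
tcp_rot: [-1.57, 0.0, -1.793]
wrist_force: [2.3, 0.1, -2.0]
opening: 0.251
```

```bash
python3 - <<'E'
from h import *
s=snap("scene");crop(s,(230,150,430,270),4,"s9");o=ctrl.observe();print(o["eef_pos"],o["tcp_rot"],o["opening"],o["wrist_force"],o["wrist_torque"])
E
```

```text
[ 0.51077959 -0.07497808  0.34126727] [-1.57099359e+00  1.98966248e-04 -1.79312467e+00] 0.25425901073747603 [ 0.85563942  1.13685643 -2.02391792] [ 0.03577336 -0.3085333   0.00379047]
```

View pics/s9.png

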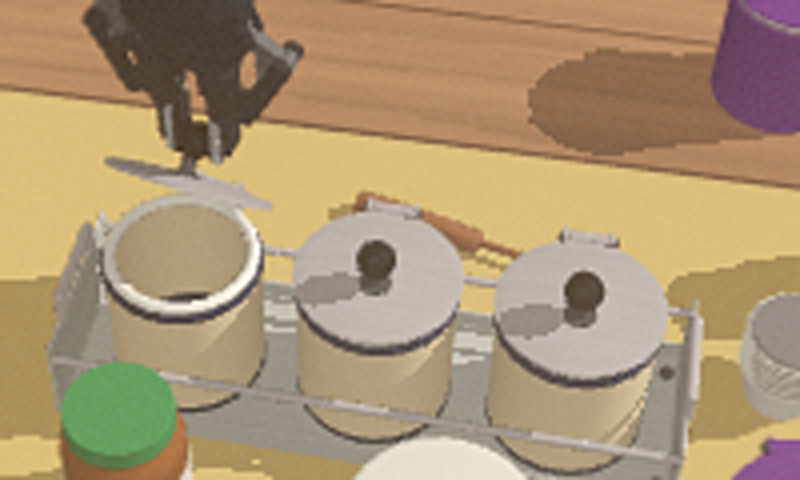

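The lid stands at about 50° and the forces are small. I'll go to about 60° for margin, then hold.

Emit:
jog_arm(
  steps=[
    [0,-1,-3.6,0],
    [0,-1.8,-7,0],
    [0,-2.3,-10,0],
    [0,-2.6,-12,0],
    [0,-2.6,-12,0],
  ],
)

```text
clock: 10.48
eef_pos: [0.4998, -0.0725, 0.3435]
tcp_rot: [-1.571, 0.0, -1.793]
wrist_force: [2.0, -1.2, 0.5]
opening: 0.256
```

Emit:
jog_arm(
  steps=[
    [0,0,0,0],
    [0,0,0,0],
    [0,0,0,0],
    [0,0,0,0],
    [0,0,0,0],
  ],
)

```text
clock: 10.9
eef_pos: [0.5002, -0.0726, 0.3434]
tcp_rot: [-1.571, 0.0, -1.793]
wrist_force: [2.1, -0.9, 2.4]
opening: 0.253
```

```bash
python3 - <<'E'
from h import *
s=snap("scene");crop(s,(230,150,430,270),4,"s10");o=ctrl.observe();print(o["clock"],o["eef_pos"],o["opening"],o["wrist_force"],o["wrist_torque"],abs(o["qd"]).max())
snap("wrist","w10")
E
```

```text
10.95 [ 0.50015402 -0.07258636  0.34336405] 0.25593530967088446 [ 1.64477427 -0.0588594   0.68922331] [-0.18535089 -0.60455351  0.10116908] 0.0034454131127602426
```

View pics/s10.png

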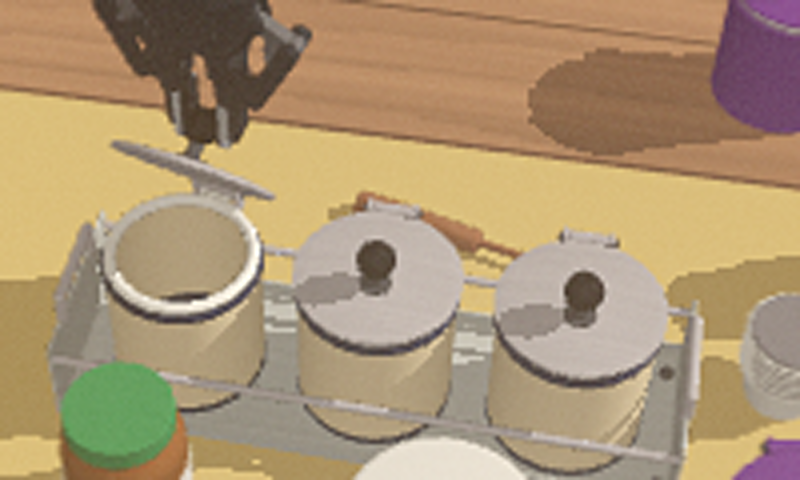

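View pics/w10.png

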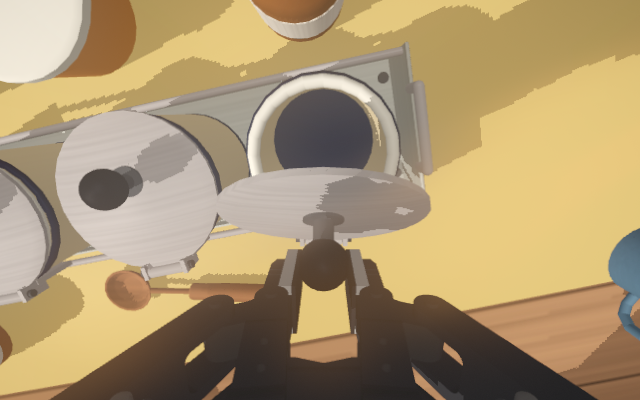

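The right lid is open and the ball at (323,264) sits between the pads. The gripper has moved -57 mm along pot x and +42 mm in z since the grasp, which puts the lid at about 60°. The arm is still, and the other two lids are shut. Handing in.

```bash
python3 - <<'E'
from rig import ctrl
print(ctrl.finish_job())
E
```

```text
the job is handed in; nothing more can be done
None
```

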